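# Tip the grommet die plate out of its foam case and load it cups up in the punch machine

### The arm

A 6-joint arm with a two-finger parallel gripper is mounted at the origin on the work surface. World frame = base frame: x ahead of the robot, y to its left, z up, the work surface at z = 0. Lengths are in m, angles in rad, forces in N, time in s.
With the tool pointing down it reaches from about 0.275 to 0.725 m from the base axis. Payload 5.6 kg.
Tool frame: the origin (TCP) lies midway between the tips of the shut fingers; the grasp point (between the pads) lies 19 mm behind it (arm.grip_point_offset is the distance from the TCP to the grasp point, in m); z points along the fingers, y is the direction in which the jaws open and shut (so a half turn about z gives the same grasp; the last joint's range is limited). The gripper opens to 85 mm and grips with 20 to 120 N. Pads are 22 mm wide; open, the fingers measure 114 mm over their backs; the gripper's body (76 mm by 85 mm) begins 54 mm behind the grasp point. The pads swing forward as they close: fully open they stand 13 mm farther back than shut.
Start: joints at [-0.922, 0.255, 0.108, 0, -1.424, -0.285], TCP at [0.196, -0.514, 0.231] pointing down, gripper open.
Joint ranges: [-2.95, 2.95], [-1.21, 1.97], [-1.09, 1.5], [-2.87, 1.71], [-2.94, -0.07], [-3.05, 3.05]. Speed limits (rad/s): [2.57, 2.57, 3.14, 3.14, 3.14, 3.14].

### API

Orientations are given as a unit quaternion [x, y, z, w].
In Python, from station import arm gives the robot as it stands. The module is installed in compiled form; this text tells all that it offers.
- The arm moves only by the shell command python3 -m handwheel 'ROWS'. ROWS is JSON, a list of rows, each a list of 7 numbers: the closure, from 0 (fully open) to 1 (shut), then the shift along the tool's x, y, z in mm, then the turn, a rotation vector about the tool's x, y, z in degrees. A call has 1 to 12 rows; each row shifts and turns the commanded pose from where the row before left it, along the tool's axes as they then stand; what a row does not reach is not made up. A row lasts 1/8 s, in which the tool goes at most 62.5 mm and 10.7 degrees, less where a joint would pass 70% of its speed; a pose out of reach is approached as far as the arm can. A call is refused whole if a number of a shift passes 62.5 or a number of a turn 10.7, either way. A call with a gripper value outside its range is refused whole. The fingers move at their own pace and stop on an object; the grip force is fixed at half the most. Time passes only in rows, so rows that do not move let the fingers close. It gives the time, the measured TCP pose, the force and the opening at its end, in the units of the state.
- arm.observe(): the state, without advancing time (a new reading comes with each control period).
- arm.camera(name): name is "scene" or "top" or "wrist"; returns a dict with "frame" (400x640x3 uint8, red, green, blue), "fx", "fy", "cx", "cy" (pixels), "k1" (the pictures are not rectified: a ray, as slopes to the right and down, at radius r is drawn at 1 + k1 r^2 times it, then the intrinsics apply), "world_from_camera" (4x4, takes a point from camera to world coordinates); the wrist camera has in their place "mount" (4x4, takes a point from camera to tool coordinates, whose origin is the TCP and whose axes are the flange's). Camera axes: x right, y up, looking along -z (the intrinsics and any distortion apply to the point x, -y, -z); pixel columns grow to the right and rows downward; lengths in m; the calibration is good to about 2 mm. A picture is of the moment at which its call begins: read the wrist's pose just before it. There is no depth.
- arm.job_done(): hands the job in, once; it reports no verdict.
Trained networks look in the newest picture that a camera, given by its name, has taken for a name from the list of things; names that differ only in an ending like _2 or _b are one class to them, and where a whole thing is asked for, a point or a joint stands for the part that bears it (a point fixed in the world has none). Each returns a list of dicts, best first, with "score" (0 to 1); they miss things now and then, are a little off and sometimes report something else, mostly with a low value. They report only what shows in the picture. A call takes as long as a camera call.
- arm.silhouettes(camera, query): "region" (400x640 bool, what is visible of it) and "centre" ([column, row] in pixels, amid what is visible of it).
- arm.tip_of(camera, query): "centre" ([column, row] in pixels: a listed point, or the origin of a listed thing).
The state is a dict: "time": time; "qpos": joint angles; "qd": joint speeds; "tau": joint torques, N m; "tool_pos": TCP position; "orientation": TCP orientation; "force": force on the tool from outside, world axes, zero at the start; "moment": the same for the moment, N m; "opening": finger opening in m.
Only numpy, scipy, OpenCV 4.12 (cv2) and the standard library are available. Lean on these libraries where they do the work, as an engineer would, in place of code of your own. Each camera call takes 0.05 s, during which the arm holds its last target. There are 200 camera calls.

### The job

The grommet die plate lies cups-down in the tight foam cutout of its case. Lift its edge at the finger scoop first so that it tips out, turn it over, and load it cups-up on the bed of the punch machine: flat, square, centred on the bed's width, with one long edge pushed back against the back gauge. At no point let it drop or slap down, and leave the other things on the counter where they are.

Things in the scene. Friction and masses are not known exactly. Their poses are not given: they have to be found in the camera images.
- die_plate: Steel grommet die plate, 100 (its x) x 120 (its y) x 14 mm thick, 0.4 to 0.65 kg; origin in the middle of the slab. Its z axis points out of the plain flat back: up at the start (cups down), it must point down at the end (cups up). Three brass cups, 31 mm across, 10 mm high, stand out of the other face (-z) in a row along y at x = 0, y = -38, 0, 38 mm. Only its thickness can be pinched.
- lift_edge (a point): On the die plate: middle of the 120 mm edge that overhangs the finger scoop (plate x = -50 mm), at half thickness.
- far_edge (a point): On the die plate: middle of the opposite 120 mm edge (plate x = +50 mm), at half thickness. It stays in the cutout as the hinge line while the other edge is lifted.
- case: Fixed wooden case with dark stiff foam, 194 (its x) x 300 (its y) mm, flat top 52 mm above the counter; origin under its middle. The plate's cutout is 103 x 123 mm, centred at x = 12 mm, y = 0, its floor 42 mm above the counter: the slab sinks 10 mm and stands 4 mm proud, 1.5 mm play all round. Brass setters and punches fixed in the foam 80 mm or more either side stand up to 8 mm above it.
- scoop (a point): Middle of the finger scoop's mouth, level with the foam's top. The scoop is a square-sided channel on the case's -x side of the plate, open to the front: 64 mm wide (y), its floor 12 mm above the counter (30 mm below the plate's underside). It runs from the case's front, 59 mm out from the plate's lift edge, to 18 mm in under that edge, so a leaning fingertip can reach under it.
- machine: Fixed cast-iron punch machine, 345 mm high, front on its -x side, origin on the counter. The ram hangs over x = -30 mm, y = 0: its 34 mm nose is 80 mm above the bed; the 60 mm wide ram guide above it starts 128 mm over the bed. A crank turns beside it (y above 70 mm, 110 to 400 mm above the counter); it is not needed.
- gauge (a point): On the machine: middle of the back gauge's front face, at the level of the bed's top (machine x = 20 mm; axes as the machine's). The gauge is a bar 100 mm long across the bed and 14 mm high; a loaded plate touches it with a 120 mm edge, its centre then 50 mm in front (-x) of this point and 7 mm above it.
- bed_front (a point): On the machine: middle of the bed's free front edge (machine x = -135 mm), at the level of its top, 155 mm in front of the gauge. The bed is a flat steel table 130 mm wide (y), 20 mm thick, its top 70 mm above the counter. Below its front edge is free room down to the counter; the machine's foot begins 35 mm farther back.
- last: Bystander: beech shoe last 262 mm long, 86 mm wide, 110 mm high; origin under its middle.
- setter_die: Bystander: round brass hand die, 52 mm across, 44 mm high, standing between the case and the machine; origin under it.
- tin: Bystander: open tin of silver hooks, 96 mm across, 32 mm high; origin under it.
- jar: Bystander: glass jar 60 mm across, 75 mm high; origin under it.
- rule: Bystander: steel rule 200 x 28 x 4 mm lying between the case and the machine, long along its x; origin under its middle.
- hammer: Bystander: hammer 260 mm long, lying along its x.

How it is judged:
On the way, in this order (a step that is already met when the one before it is completed fails the run):
1. the edge at the scoop is lifted 25 mm or more above its place while the far edge is still down in the cutout (z of lift_edge in the frame of case above 0.074 m and z of far_edge in the frame of case below 0.06 m and x of far_edge in the frame of case below 0.082 m), for 0.05 s.
2. the plate lies cups up on the machine's bed (angle between die_plate's own z axis and vertical above 2.99 rad and z of die_plate in the frame of gauge between 0.002 and 0.012 m and x of die_plate in the frame of gauge between -0.165 and -0.04 m), for 0.1 s.
At the end, for the whole second after the job is handed in: The die plate lies flat on the machine's bed with its cups up (within 5 degrees), a 120 mm edge against the back gauge (within 6 mm and 5 degrees), centred on the bed's width within 12 mm, released and at rest (angle between die_plate's own z axis and vertical above 3.06 rad and z of die_plate in the frame of gauge between 0.004 and 0.01 m and x of die_plate in the frame of gauge between -0.056 and -0.044 m and y of die_plate in the frame of gauge between -0.012 and 0.012 m and angle between the x axis of die_plate and the x axis of gauge, either way round below 0.09 rad and linear speed of die_plate below 0.02 m/s); the robot touches nothing.
It fails at once if the plate is dropped or slaps down: out of the fingers it falls faster than 0.8 m/s or swings faster than 11.5 rad/s (contact force between the fingers and die_plate below 0.1 N and (linear speed of die_plate above 0.8 m/s or angular speed of die_plate above 11.5 rad/s)).
It fails at once if another thing on the counter is pushed more than 30 mm (distance of any of last, setter_die, tin, jar, rule, hammer from where it was at the start of the episode above 0.03 m).
It also fails if it takes over 67 s, if anything falls off the work surface, if the arm or the gripper's body presses on something with over 40 N, if the wrist force passes 120 N, or if a joint passes its speed limit or range.

## Working session

There is one attempt and no reset: what is moved stays moved. The work goes in short steps, Python scripts to look and compute and a shell command to move; the robot and the scene stay as the last step left them, time stands still between calls to the robot, and variables do not carry over. Pictures are saved under pics/ and viewed, about 8 in all and at most 12, crops included, and the job is handed in when it is done.

```bash
mkdir -p pics; ls; cat > h.py <<'E'
import numpy as np, cv2
from scipy.spatial.transform import Rotation as R
from station import arm
def ray(c,px,s=None):
    # undistort: drawn = (1+k1 r^2) * slope
    d=np.array([(px[0]-c['cx'])/c['fx'],(px[1]-c['cy'])/c['fy']]); u=d.copy()
    for _ in range(20): u=d/(1+c['k1']*(u@u))
    v=np.array([u[0],-u[1],-1])
    T=pose(c,s); return T[:3,3],T[:3,:3]@v
def pose(c,s=None):
    if 'world_from_camera' in c: return np.array(c['world_from_camera'])
    W=np.eye(4);W[:3,:3]=R.from_quat(s['orientation']).as_matrix();W[:3,3]=s['tool_pos']
    return W@np.array(c['mount'])
def atz(c,px,z,s=None):
    o,d=ray(c,px,s); return o+d*(z-o[2])/d[2]
def proj(c,P,s=None):
    T=pose(c,s); p=T[:3,:3].T@(np.array(P)-T[:3,3]); u=np.array([p[0],-p[1]])/-p[2]
    u=u*(1+c['k1']*(u@u)); return u*[c['fx'],c['fy']]+[c['cx'],c['cy']]
def save(c,n): cv2.imwrite('pics/'+n,c['frame'][:,:,::-1])
E
python3 - <<'E'
from h import *
s=arm.observe();print(s['tool_pos'],s['orientation'],s['force'],arm.grip_point_offset)
H=dict(die_plate=.049,lift_edge=.049,far_edge=.049,case=0,scoop=.052,machine=0,gauge=.07,bed_front=.07,last=0,setter_die=0,tin=0,jar=0,rule=0,hammer=0)
for n in ['top','scene']:
    c=arm.camera(n);save(c,n+'.png');print(n,pose(c)[:3,3].round(3))
    for k,z in H.items():
        r=arm.tip_of(n,k)
        for q in r[:2]: print(k,np.round(q['centre'],1),round(q['score'],2),atz(c,q['centre'],z).round(4))
i=np.vstack([cv2.imread('pics/top.png'),cv2.imread('pics/scene.png')]);cv2.imwrite('pics/both.png',cv2.resize(i,(480,600)))
E
```

```text
pics
[ 0.1955917  -0.51352717  0.23038475] [-1.80871455e-01  9.83506285e-01  9.30289554e-04 -1.98743614e-04] [ 3.94069847e-04 -8.64329246e-01  1.70586267e-02] 0.0187
top [0.509 0.043 1.417]
die_plate [268.2 220.4] 0.88 [0.53   0.1866 0.049 ]
lift_edge [285.1 227.2] 0.58 [0.5081 0.1347 0.049 ]
lift_edge [364.2 179.3] 0.4 [ 0.6523 -0.1137  0.049 ]
far_edge [250.6 220.8] 0.55 [0.5298 0.2411 0.049 ]
far_edge [370.5 149. ] 0.45 [ 0.7475 -0.1361  0.049 ]
case [270.6 224.5] 0.83 [0.5175 0.1842 0.    ]
case [268.7 221.9] 0.72 [0.5259 0.1902 0.    ]
scoop [292.8 224.5] 0.67 [0.5159 0.1106 0.052 ]
machine [445.  210.9] 0.56 [ 0.5502 -0.3805  0.    ]
gauge [459.  212.1] 0.89 [ 0.5435 -0.4037  0.07  ]
bed_front [408.2 212.8] 0.66 [ 0.5446 -0.2444  0.07  ]
bed_front [272.2 222.1] 0.35 [0.5243 0.1723 0.07  ]
last [186.5 231.1] 0.77 [0.501  0.4554 0.    ]
last [458.6 213. ] 0.65 [ 0.5424 -0.4255  0.    ]
setter_die [365.  176.3] 0.52 [ 0.6671 -0.1222  0.    ]
tin [367.9 146.3] 0.88 [ 0.765  -0.1343  0.    ]
jar [330.3 147.4] 0.78 [ 0.7632 -0.012   0.    ]
rule [369.5 267.3] 0.62 [ 0.3745 -0.1296  0.    ]
hammer [271.9 140.7] 0.57 [0.7885 0.1768 0.    ]
scene [1.385 0.453 0.792]
die_plate [386.8 217.6] 0.76 [0.5373 0.1925 0.049 ]
lift_edge [371.8 205.5] 0.75 [0.508  0.1372 0.049 ]
far_edge [341.1 295.2] 0.72 [0.8289 0.1991 0.049 ]
far_edge [401.4 223.5] 0.71 [0.5421 0.235  0.049 ]
case [382.  227.5] 0.62 [0.5269 0.1789 0.    ]
scoop [361.4 202.2] 0.7 [0.5112 0.1073 0.052 ]
machine [210.6 159.7] 0.25 [ 0.4709 -0.4692  0.    ]
gauge [211.4 160.1] 0.97 [ 0.5525 -0.3839  0.07  ]
bed_front [249.8 167.1] 0.72 [ 0.53  -0.254  0.07 ]
last [483.1 255.6] 0.58 [ 0.509  0.448 -0.   ]
setter_die [260.3 224.8] 0.64 [ 0.6725 -0.1265  0.    ]
tin [238.3 245.4] 0.79 [ 0.768  -0.1316  0.    ]
jar [278.5 256. ] 0.75 [ 0.7518 -0.016   0.    ]
rule [312.7 173. ] 0.61 [ 0.3819 -0.1194  0.    ]
hammer [342.6 293.8] 0.64 [0.7868 0.1836 0.    ]
```

View pics/top.png

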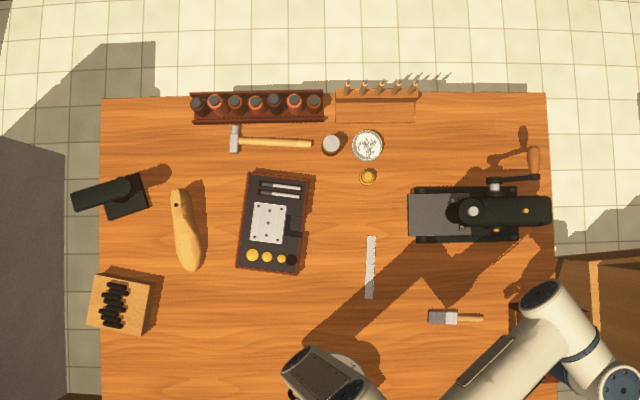

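View pics/scene.png

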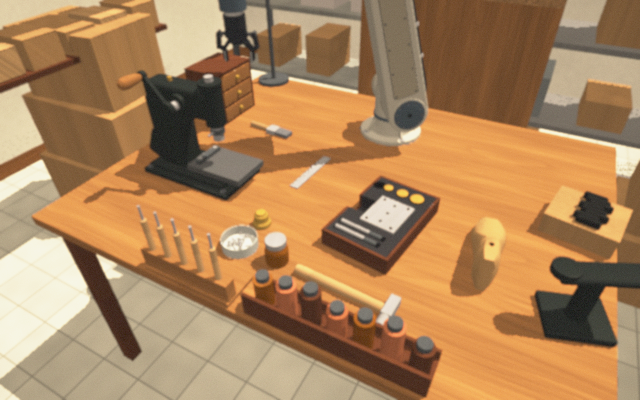

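The top view shows the case around (270,222) with the scoop on its right, which is the world -y side. The machine is at right with the bed front at (408,213), facing +y. The scene view agrees with this. Next I measure yaws from the silhouettes.

```bash
python3 - <<'E'
from h import *
for n in ['top','scene']:
    c=arm.camera(n)
    for k,z in [('die_plate',.056),('case',.052)]:
        r=arm.silhouettes(n,k)[0]; m=r['region'].astype(np.uint8)
        cs=max(cv2.findContours(m,0,2)[0],key=cv2.contourArea)[:,0]
        w=np.array([atz(c,p,z)[:2] for p in cs],np.float32)
        print(n,k,r['score'],cv2.minAreaRect(w*1000))
print(np.array(arm.camera('wrist')['mount']).round(4))
c=arm.camera('top')
f=cv2.resize(c['frame'][150:260,390:560,::-1],None,fx=4.5,fy=4.5,interpolation=2);cv2.imwrite('pics/mach.png',f)
E
```

```text
top die_plate 0.95 ((523.470947265625, 188.74685668945312), (101.6073989868164, 119.67330932617188), 81.96836853027344)
top case 0.77 ((521.4979858398438, 175.77676391601562), (196.6962432861328, 300.4233093261719), 81.73172760009766)
scene die_plate 0.73 ((532.5098266601562, 189.45419311523438), (101.33883666992188, 128.83766174316406), 83.61893463134766)
scene case 0.84 ((547.2686767578125, 183.7568359375), (217.02305603027344, 348.4762878417969), 81.56024169921875)
[[-5.000e-04  9.508e-01  3.098e-01  8.030e-02]
 [ 1.000e+00  5.000e-04 -1.000e-04  2.000e-04]
 [-2.000e-04  3.098e-01 -9.508e-01 -1.423e-01]
 [ 0.000e+00  0.000e+00  0.000e+00  1.000e+00]]
```

View pics/mach.png

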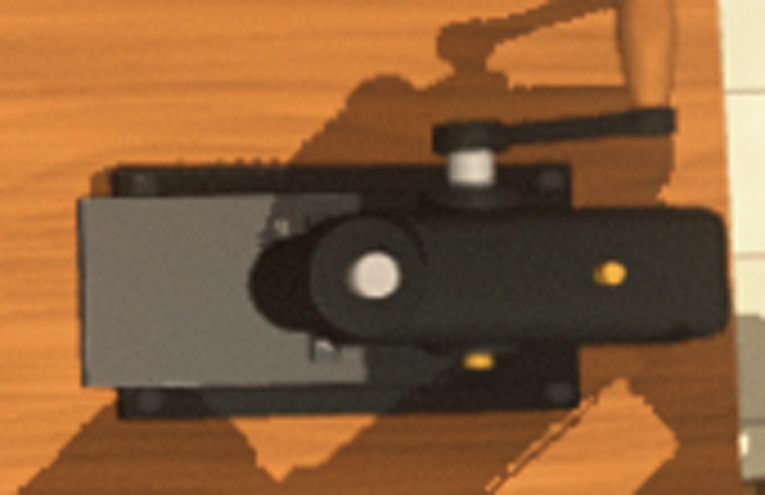

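```bash
python3 -m handwheel '[[0,-43,39,0,0,0,0],[0,-43,39,0,0,0,0],[0,-43,39,0,0,0,0],[0,-43,39,0,0,0,0],[0,-43,39,0,0,0,0],[0,-43,39,0,0,0,0],[0,-43,39,0,0,0,0],[0,-43,39,0,0,0,0],[0,-43,39,0,0,0,0],[0,0,0,0,0,0,9.6],[0,0,0,0,0,0,9.6],[0,0,0,0,0,0,9.6]]'; python3 -c "
from h import *
s=arm.observe();print(s['qpos'],R.from_quat(s['orientation']).as_matrix().round(3))"
```

```text
time: 3.4
tool_pos: [0.4325, -0.048, 0.2313]
orientation: [0.072, 0.997, -0.0, 0.0]
force: [0.9, 0.0, 0.2]
opening: 0.0856
[ 2.52190734e-01  2.53709816e-02 -1.63652170e-01  2.05521433e-05
 -1.38173965e+00 -1.96669523e+00] [[-0.99   0.143  0.   ]
 [ 0.143  0.99  -0.   ]
 [-0.    -0.    -1.   ]]
```

```bash
python3 -m handwheel '[[0,-14,44,0,0,0,0],[0,-14,44,0,0,0,0],[0,-14,44,0,0,0,0],[0,-14,44,0,0,0,0],[0,0,0,0,0,0,0]]'; cat > look.py <<'E'
from h import *
import sys
H=dict(die_plate=.049,lift_edge=.049,far_edge=.049,scoop=.052,gauge=.07,bed_front=.07)
s=arm.observe();c=arm.camera('wrist');save(c,sys.argv[1])
print(s['qpos'].round(3) if hasattr(s['qpos'],'round') else s['qpos'])
for k in sys.argv[2:]:
    for q in arm.tip_of('wrist',k)[:2]: print(k,np.round(q['centre'],1),round(q['score'],2),atz(c,q['centre'],H[k],s).round(4))
    if k=='die_plate':
        for r in arm.silhouettes('wrist',k)[:1]:
            cs=max(cv2.findContours(r['region'].astype(np.uint8),0,2)[0],key=cv2.contourArea)[:,0]
            print('rect',cv2.minAreaRect(np.array([atz(c,p,.056,s)[:2]*1000 for p in cs],np.float32)))
E
python3 look.py w1.png die_plate lift_edge far_edge scoop
```

```text
time: 4.03
tool_pos: [0.513, 0.1206, 0.2302]
orientation: [0.068, 0.998, -0.0, -0.001]
force: [0.2, 0.3, 0.0]
opening: 0.0854
[ 0.528  0.211  0.048 -0.    -1.409 -2.235]
die_plate [378.8 187.1] 0.62 [0.5269 0.1885 0.049 ]
rect ((524.9290771484375, 188.0181121826172), (102.53569793701172, 121.73387908935547), 81.51681518554688)
lift_edge [334.7 186.5] 0.73 [0.5194 0.1388 0.049 ]
far_edge [421.6 185.5] 0.69 [0.5317 0.237  0.049 ]
scoop [308.3 186.7] 0.92 [0.5148 0.1092 0.052 ]
```

View pics/w1.png

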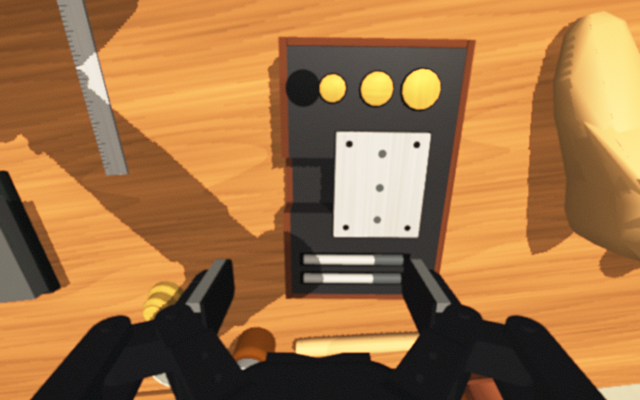

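The wrist view shows the plate at (380,187), the scoop's mouth at (308,187) and the lift edge at column 335, all consistent with the geometry. I now lean 45° and open the gripper partway.

```bash
python3 -m handwheel '[[0.3,0,0,0,-10,0,0],[0.3,0,0,0,-10,0,0],[0.3,0,0,0,-10,0,0],[0.3,0,0,0,-10,0,0],[0.3,0,0,0,-5,0,0],[0.3,0,0,0,0,0,0]]'; cat > uz.py <<'E'
from h import *
s=arm.observe();t=np.array(s['tool_pos']);M=R.from_quat(s['orientation']).as_matrix()
E=np.array([.518,.139]);a=np.radians(81.8);e=np.array([np.cos(a),np.sin(a)]);n=np.array([-e[1],e[0]])
d=t[:2]-E;print('u %.1f v %.1f z %.1f mm'%(d@e*1e3,d@n*1e3,t[2]*1e3),'q',np.round(s['qpos'],2));print(M.round(3))
print('dir uvz of tool z',[(M[:2,2]@e).round(3),(M[:2,2]@n).round(3),M[2,2].round(3)],'F',np.round(s['force'],1),'op',s['opening'],'t',s['time'])
def go(u,v,z):
    D=np.r_[E+e*u/1e3+n*v/1e3,z/1e3]-t; print('to',(u,v,z),'tool mm',(M.T@D*1e3).round(1))
import sys
for g in sys.argv[1:]: go(*map(float,g.split(',')))
E
python3 uz.py 0,0,160 18,0,100 18,0,43
```

```text
time: 5.08
tool_pos: [0.5122, 0.1161, 0.2304]
orientation: [0.067, 0.922, 0.382, 0.026]
force: [0.4, -0.1, -0.8]
opening: 0.0597
u -23.5 v 2.5 z 230.4 mm q [-0.06  0.2   0.05 -0.8  -1.4  -1.52]
[[-0.99   0.102  0.099]
 [ 0.143  0.7    0.7  ]
 [ 0.002  0.707 -0.707]]
dir uvz of tool z [np.float64(0.707), np.float64(0.001), np.float64(-0.707)] F [ 0.4 -0.1 -0.8] op 0.05966388062542903 t 5.075
to (0.0, 0.0, 160.0) tool mm [ -2.6 -33.1  66.4]
to (18.0, 0.0, 100.0) tool mm [ -2.8 -62.8 121.6]
to (18.0, 0.0, 43.0) tool mm [  -2.9 -103.1  161.9]
```

```bash
python3 -m handwheel '[[0.3,-1,-21,40,0,0,0],[0.3,-1,-21,40,0,0,0],[0.3,-1,-21,41,0,0,0],[0.3,0,0,0,0,0,0]]'; python3 uz.py 18,0,43; python3 look.py w2.png lift_edge scoop die_plate
```

```text
time: 5.58
tool_pos: [0.5189, 0.1595, 0.0989]
orientation: [0.064, 0.922, 0.381, 0.023]
force: [0.0, 0.1, 0.4]
opening: 0.0595
u 20.4 v 2.0 z 98.9 mm q [ 0.01  0.35 -0.11 -0.87 -1.16 -1.34]
[[-0.991  0.101  0.092]
 [ 0.136  0.701  0.7  ]
 [ 0.006  0.706 -0.708]]
dir uvz of tool z [np.float64(0.706), np.float64(0.009), np.float64(-0.708)] F [0.  0.1 0.4] op 0.05954426660227169 t 5.575
to (18.0, 0.0, 43.0) tool mm [ -2.3 -41.2  37.9]
[ 0.012  0.346 -0.111 -0.868 -1.156 -1.335]
lift_edge [236.8 248.1] 0.64 [0.5171 0.1383 0.049 ]
scoop [188.5 267.5] 0.64 [0.5125 0.1078 0.052 ]
die_plate [298.9 228.3] 0.7 [0.5259 0.1884 0.049 ]
rect ((523.4852905273438, 184.1278533935547), (107.22258758544922, 121.37523651123047), 82.08778381347656)
```

View pics/w2.png

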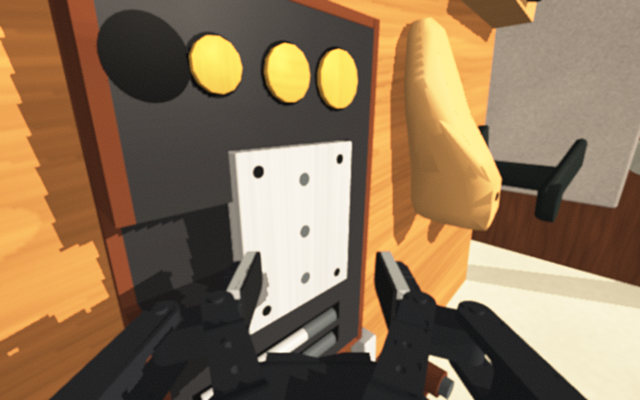

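```bash
python3 -m handwheel '[[0.3,-0.8,-14,12,0,0,0],[0.3,-0.8,-14,12,0,0,0],[0.3,-0.8,-14,12,0,0,0],[0.3,0,0,0,0,0,0]]'; python3 uz.py 37,0,43
```

```text
time: 6.32
tool_pos: [0.5228, 0.1535, 0.0462]
orientation: [0.064, 0.922, 0.382, 0.026]
force: [-0.2, 0.3, 0.8]
opening: 0.0599
u 15.0 v -2.7 z 46.2 mm q [-0.01  0.43 -0.14 -0.91 -1.09 -1.22]
[[-0.99   0.099  0.098]
 [ 0.139  0.7    0.7  ]
 [ 0.     0.707 -0.707]]
dir uvz of tool z [np.float64(0.707), np.float64(0.003), np.float64(-0.707)] F [-0.2  0.3  0.8] op 0.05991789251138746 t 6.325
to (37.0, 0.0, 43.0) tool mm [ 2.6 13.3 17.8]
```

```bash
python3 -m handwheel '[[0.3,1,2,8,0,0,0],[0.3,0.7,5.5,5.5,0,0,0],[0.3,0.5,5.5,5.5,0,0,0],[0.3,0,0,0,0,0,0]]'; python3 uz.py 37,0,73
```

```text
time: 6.82
tool_pos: [0.5237, 0.1775, 0.0422]
orientation: [0.063, 0.922, 0.382, 0.027]
force: [-0.2, -0.0, -0.1]
opening: 0.0599
u 38.9 v -0.1 z 42.2 mm q [ 0.03  0.43 -0.15 -0.93 -1.06 -1.24]
[[-0.991  0.097  0.098]
 [ 0.137  0.7    0.701]
 [-0.001  0.707 -0.707]]
dir uvz of tool z [np.float64(0.707), np.float64(0.003), np.float64(-0.707)] F [-0.2 -0.  -0.1] op 0.05994761546345268 t 6.825
to (37.0, 0.0, 73.0) tool mm [  0.1  20.4 -23.1]
```

```bash
python3 -m handwheel '[[0.3,0,4,-5,0,0,0],[0.3,0,4,-5,0,0,0],[0.3,0,4,-4.5,0,0,0],[0.3,0,4,-4.5,0,0,0],[0.3,0,4,-4,0,0,0],[0.3,0,0,0,0,0,0]]'; python3 uz.py 30,0,85; python3 look.py w3.png lift_edge far_edge
```

```text
time: 7.58
tool_pos: [0.5235, 0.1744, 0.0726]
orientation: [0.064, 0.922, 0.382, 0.027]
force: [-0.5, -0.4, -3.3]
opening: 0.0597
u 35.9 v -0.4 z 72.6 mm q [ 0.04  0.38 -0.13 -0.9  -1.1  -1.3 ]
[[-0.99   0.097  0.098]
 [ 0.138  0.701  0.7  ]
 [-0.001  0.707 -0.707]]
dir uvz of tool z [np.float64(0.707), np.float64(0.003), np.float64(-0.707)] F [-0.5 -0.4 -3.3] op 0.059742003339482215 t 7.575
to (30.0, 0.0, 85.0) tool mm [  0.4   4.6 -12.9]
[ 0.035  0.384 -0.13  -0.897 -1.099 -1.296]
lift_edge [266.1 286.6] 0.87 [0.538  0.1531 0.049 ]
far_edge [358.3 222.6] 0.95 [0.5344 0.2398 0.049 ]
```

View pics/w3.png

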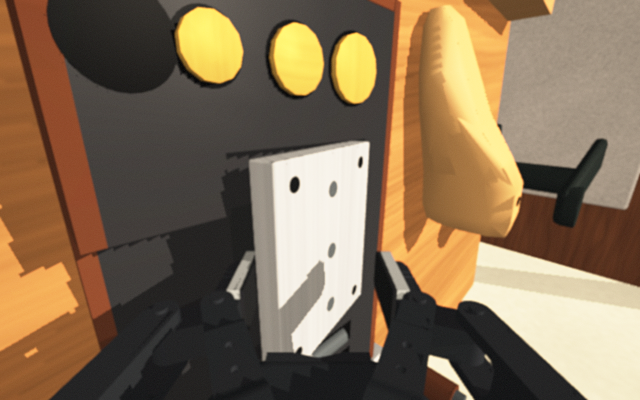

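The lift edge has risen onto the lower finger (left pad behind the edge at about (250,290)). The far edge is still down in the cutout. I close step by step while rising.

```bash
python3 -m handwheel '[[0.36,0,1,-3.5,0,0,0],[0.42,0,1,-3.5,0,0,0],[0.48,0,1,-3,0,0,0],[0.54,0,1,-3,0,0,0],[0.6,0,0.5,-1,0,0,0],[0.66,0,0,0,0,0,0],[0.72,0,0,0,0,0,0],[0.78,0,0,0,0,0,0],[0.84,0,0,0,0,0,0]]'; python3 uz.py; python3 look.py w4.png lift_edge far_edge; python3 - <<'E'
from h import *
c=arm.camera('scene');f=c['frame'][130:290,280:480,::-1]
w=cv2.imread('pics/w4.png');f=cv2.resize(f,(500,400),interpolation=2)
cv2.imwrite('pics/v4.png',cv2.resize(np.hstack([f,w[:,160:460]]),(800,400)))
E
```

```text
time: 8.85
tool_pos: [0.523, 0.1678, 0.0867]
orientation: [0.063, 0.922, 0.382, 0.027]
force: [-3.4, -7.5, 7.9]
opening: 0.016
u 29.2 v -0.8 z 86.7 mm q [ 0.02  0.36 -0.12 -0.88 -1.13 -1.31]
[[-0.99   0.096  0.099]
 [ 0.138  0.7    0.701]
 [-0.002  0.708 -0.706]]
dir uvz of tool z [np.float64(0.708), np.float64(0.002), np.float64(-0.706)] F [-3.4 -7.5  7.9] op 0.015995019854103388 t 8.85
[ 0.024  0.365 -0.119 -0.885 -1.125 -1.314]
lift_edge [314.2 283.7] 0.61 [0.5736 0.1944 0.049 ]
lift_edge [417.5 129.8] 0.59 [0.4871 0.3486 0.049 ]
far_edge [346.7 213.2] 0.78 [0.5313 0.2369 0.049 ]
```

View pics/v4.png

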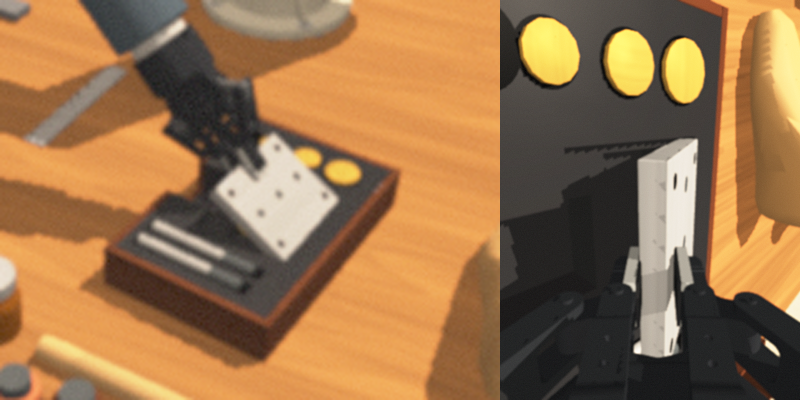

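```bash
python3 -m handwheel '[[1,0,0,0,0,0,0],[1,0,0,0,0,0,0],[1,0,6,-6,0,0,0],[1,0,6,-6,0,0,0],[1,0,10,-10,0,0,0],[1,0,15,-15,0,0,0],[1,0,20,-20,0,0,0],[1,0,20,-20,0,0,0],[1,0,20,-20,0,0,0],[1,0,10,-10,0,0,0],[1,0,0,0,0,0,0]]'; python3 uz.py
```

```text
time: 10.42
tool_pos: [0.5224, 0.1677, 0.2369]
orientation: [0.064, 0.922, 0.381, 0.027]
force: [-0.5, -0.5, -5.8]
opening: 0.0124
u 29.0 v -0.2 z 236.9 mm q [ 0.05  0.2   0.05 -0.79 -1.34 -1.6 ]
[[-0.99   0.097  0.098]
 [ 0.138  0.701  0.7  ]
 [-0.001  0.707 -0.707]]
dir uvz of tool z [np.float64(0.707), np.float64(0.003), np.float64(-0.707)] F [-0.5 -0.5 -5.8] op 0.012425540729944904 t 10.425
```

```bash
python3 -m handwheel '[[1,0,0,0,7,0,0],[1,0,0,0,9,0,0],[1,0,0,0,9,0,0],[1,0,0,0,9,0,0],[1,0,0,0,9,0,0],[1,0,-20,-8,2,0,0],[1,0,-30,-8,0,0,0],[1,0,-30,-8,0,0,0],[1,0,-30,-8,0,0,0],[1,0,-30,-8,0,0,0],[1,0,-20,0,0,0,0],[1,0,0,0,0,0,0]]'; python3 uz.py
```

```text
time: 11.92
tool_pos: [0.4996, 0.0081, 0.2749]
orientation: [0.07, 0.998, 0.0, -0.001]
force: [-0.4, 0.2, -5.3]
opening: 0.0121
u -132.2 v -0.4 z 274.9 mm q [ 0.33  0.15  0.08 -0.   -1.51 -2.04]
[[-0.99   0.141 -0.002]
 [ 0.141  0.99   0.001]
 [ 0.002  0.001 -1.   ]]
dir uvz of tool z [np.float64(0.001), np.float64(0.002), np.float64(-1.0)] F [-0.4  0.2 -5.3] op 0.01209645035013743 t 11.925
```

```bash
python3 -m handwheel '[[1,0,0,0,7,0,0],[1,0,0,0,9,0,0],[1,0,0,0,9,0,0],[1,0,0,0,9,0,0],[1,0,0,0,9,0,0],[1,0,0,0,7,0,0],[1,0,0,0,0,0,0]]'; python3 uz.py
```

```text
time: 12.8
tool_pos: [0.5001, 0.011, 0.2723]
orientation: [0.061, 0.904, -0.422, -0.031]
force: [0.2, 0.5, -7.0]
opening: 0.0124
u -129.3 v -0.6 z 272.3 mm q [ 0.71  0.41 -0.09  0.54 -1.77 -2.5 ]
[[-0.991  0.083 -0.108]
 [ 0.136  0.637 -0.759]
 [ 0.005 -0.767 -0.642]]
dir uvz of tool z [np.float64(-0.767), np.float64(-0.002), np.float64(-0.642)] F [ 0.2  0.5 -7. ] op 0.012411721494025096 t 12.8
```

```bash
python3 look.py w5.png gauge bed_front die_plate; python3 - <<'E'
from h import *
for n in ['top','scene']:
    c=arm.camera(n)
    if n=='top':
        for p in [(407.8,194.4),(408.9,236),(470,193.3)]: print(p,atz(c,p,.07).round(4))
    for k in ['gauge','bed_front']:
        for q in arm.tip_of(n,k)[:1]: print(n,k,np.round(q['centre'],1),round(q['score'],2),atz(c,q['centre'],.07).round(4))
E
```

```text
[ 0.706  0.406 -0.094  0.545 -1.769 -2.5  ]
gauge [269.3 196.9] 0.78 [ 0.5362 -0.3936  0.07  ]
bed_front [620.1 221.7] 0.53 [0.5096 0.1104 0.07  ]
die_plate [317.3 238.2] 0.96 [ 0.6063 -0.2733  0.049 ]
rect ((656.583984375, -295.8858947753906), (133.1933135986328, 469.5137023925781), 82.57498168945312)
(407.8, 194.4) [ 0.6012 -0.2449  0.07  ]
(408.9, 236) [ 0.4735 -0.2445  0.07  ]
(470, 193.3) [ 0.6012 -0.441   0.07  ]
top gauge [457.3 211.4] 0.93 [ 0.5458 -0.3984  0.07  ]
top bed_front [369.2 264.3] 0.71 [ 0.3902 -0.1203  0.07  ]
scene gauge [209.3 159.5] 0.83 [ 0.5527 -0.3921  0.07  ]
scene bed_front [250.8 170.8] 0.8 [ 0.5451 -0.2396  0.07  ]
```

View pics/w5.png

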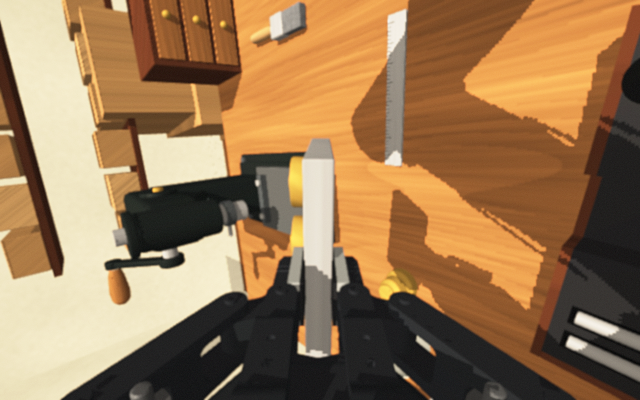

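```bash
python3 -m handwheel '[[1,0,0,0,0,-3.1,-2.6],[1,0,0,0,0,-3.1,-2.6],[1,-10,0,0,7,0,0],[1,-15,0,0,9,0,0],[1,-15,0,0,9,0,0],[1,0,0,0,0,0,0]]'; sed 's/\[.518,.139\]/[.540,-.245]/;s/81.8/-90/' uz.py > mz.py; python3 mz.py
```

```text
time: 14.1
tool_pos: [0.5407, 0.0095, 0.2727]
orientation: [-0.003, 0.792, -0.611, -0.001]
force: [-0.5, -0.2, -5.6]
opening: 0.0127
u -254.5 v 0.7 z 272.7 mm q [ 0.75  0.58 -0.25  0.82 -1.83 -2.6 ]
[[-1.    -0.006  0.001]
 [-0.003  0.254 -0.967]
 [ 0.006 -0.967 -0.254]]
dir uvz of tool z [np.float64(0.967), np.float64(0.001), np.float64(-0.254)] F [-0.5 -0.2 -5.6] op 0.012675072573074712 t 14.1
```

```bash
python3 -m handwheel '[[1,0,10,20,0,0,0],[1,0,16,35,0,0,0],[1,0,16,35,0,0,0],[1,0,16,35,0,0,0],[1,0,16,35,0,0,0],[1,0,16,35,0,0,0],[1,0,11,20,0,0,0],[1,0,0,0,5,0,0],[1,0,0,0,5,0,0],[1,0,0,0,0,0,0]]'; python3 mz.py -10,0,100; python3 - <<'E'
from h import *
c=arm.camera('scene');print([ (k,arm.tip_of('scene',k)[:1]) for k in ['lift_edge','far_edge']])
cv2.imwrite('pics/s6.png',cv2.resize(c['frame'][70:250,130:370,::-1],(800,600),interpolation=2))
E
```

```text
time: 15.35
tool_pos: [0.5417, -0.1717, 0.1219]
orientation: [-0.002, 0.738, -0.675, 0.001]
force: [-0.3, 0.2, -5.1]
opening: 0.0127
u -73.3 v 1.7 z 121.9 mm q [ 0.46  0.77 -0.63  1.11 -1.56 -2.98]
[[-1.    -0.001  0.004]
 [-0.004  0.088 -0.996]
 [ 0.001 -0.996 -0.088]]
dir uvz of tool z [np.float64(0.996), np.float64(0.004), np.float64(-0.088)] F [-0.3  0.2 -5.1] op 0.012703023845946128 t 15.35
to (-10.0, 0.0, 100.0) tool mm [ 1.9 16.2 65. ]
[('lift_edge', [{'centre': [274.3, 162.6], 'score': 0.74}]), ('far_edge', [{'centre': [247.4, 157.8], 'score': 0.94}])]
```

View pics/s6.png

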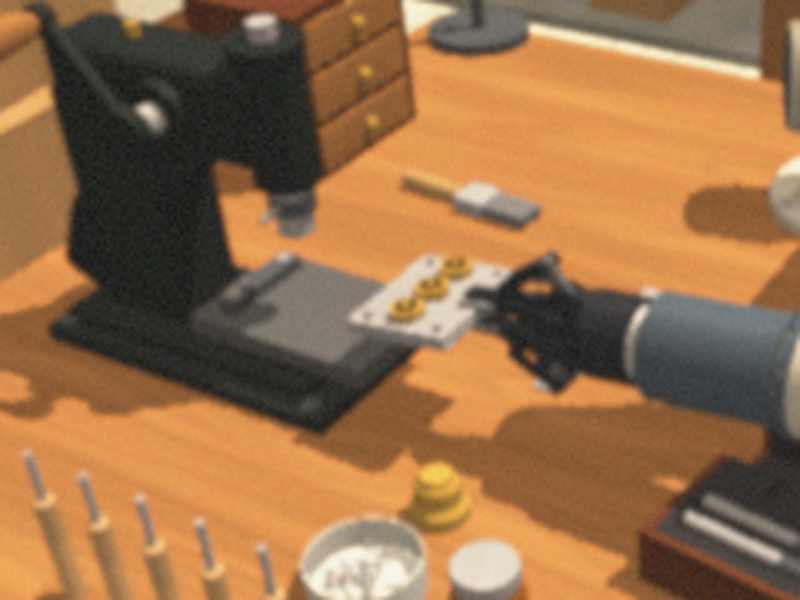

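The plate is held cups-up in front of the bed, with the tip close to the middle cup. Joint 6 is near its limit, so I lean back a little and work out the engagement.

```bash
python3 - <<'E'
from h import *
s=arm.observe();t=np.array(s['tool_pos']);d=R.from_quat(s['orientation']).as_matrix()[:,2]
c=arm.camera('scene')
for k in range(0,45,5): print(k,proj(c,t-d*k/1e3).round(1),proj(c,t+d*(.1-k/1e3)).round(1))
E
python3 -m handwheel '[[1,0,0,0,-6.5,0,0],[1,0,0,0,-6.5,0,0],[1,0,0,0,0,0,0]]'; python3 mz.py; python3 look.py w7.png lift_edge
```

```text
0 [268.9 160.8] [241.  155.1]
5 [270.3 161.1] [242.3 155.4]
10 [271.8 161.4] [243.7 155.7]
15 [273.2 161.7] [245.1 155.9]
20 [274.7 162. ] [246.4 156.2]
25 [276.2 162.3] [247.8 156.5]
30 [277.6 162.6] [249.2 156.8]
35 [279.1 162.9] [250.5 157.1]
40 [280.6 163.2] [251.9 157.4]
time: 15.92
tool_pos: [0.5412, -0.1722, 0.1251]
orientation: [0.001, 0.81, -0.587, 0.003]
force: [-0.2, 0.4, -5.3]
opening: 0.0124
u -72.8 v 1.2 z 125.1 mm q [ 0.44  0.62 -0.62  1.06 -1.41 -2.84]
[[-1.     0.005  0.004]
 [-0.002  0.311 -0.95 ]
 [-0.006 -0.95  -0.311]]
dir uvz of tool z [np.float64(0.95), np.float64(0.004), np.float64(-0.311)] F [-0.2  0.4 -5.3] op 0.012435268362039145 t 15.925
[ 0.442  0.62  -0.615  1.059 -1.409 -2.841]
lift_edge [318.9 279.1] 0.87 [ 0.7059 -0.401   0.049 ]
```

```bash
python3 -m handwheel '[[1,0.5,-2,17,0,0,0],[1,0.5,-2,17,0,0,0],[1,0,-2,17,0,0,0],[1,0,-2.5,17,0,0,0],[1,0,0,0,0,0,0]]'; python3 mz.py -5,0,101
```

```text
time: 16.65
tool_pos: [0.5381, -0.2415, 0.1084]
orientation: [-0.001, 0.809, -0.588, -0.002]
force: [0.5, -0.3, -5.7]
opening: 0.0122
u -3.5 v -1.9 z 108.4 mm q [ 0.29  0.62 -0.69  1.21 -1.34 -2.89]
[[-1.    -0.004 -0.002]
 [ 0.     0.307 -0.952]
 [ 0.004 -0.952 -0.307]]
dir uvz of tool z [np.float64(0.952), np.float64(-0.002), np.float64(-0.307)] F [ 0.5 -0.3 -5.7] op 0.012225188589744406 t 16.65
to (-5.0, 0.0, 101.0) tool mm [-1.9  7.5  0.9]
```

```bash
python3 -m handwheel '[[1,0,2,0.6,0,0,0],[1,0,2,0.6,0,0,0],[1,0,0,0,0,0,0]]'; python3 -m handwheel '[[1,0,2,0.6,0,0,0],[1,0,0,0,0,0,0]]';python3 -m handwheel '[[1,0,1,0.3,0,0,0],[1,0,0,0,0,0,0]]'
```

```text
time: 17.02
tool_pos: [0.5401, -0.239, 0.1053]
orientation: [-0.001, 0.809, -0.588, 0.001]
force: [0.1, 0.1, -6.0]
opening: 0.0123
time: 17.27
tool_pos: [0.5401, -0.2392, 0.1036]
orientation: [-0.001, 0.809, -0.588, 0.001]
force: [-0.4, 0.6, -6.1]
opening: 0.0126
time: 17.52
tool_pos: [0.5402, -0.2393, 0.103]
orientation: [-0.001, 0.809, -0.588, 0.001]
force: [0.2, 2.2, -1.6]
opening: 0.0124
```

```bash
python3 -m handwheel '[[0.9,0,0,0,0,0,0],[0.85,0,0,0,0,0,0],[0.82,0,0,0,0,0,0],[0.79,0,0,0,0,0,0],[0.76,0,0,0,0,0,0],[0.73,0,0,0,0,0,0],[0.7,0,0,0,0,0,0],[0.67,0,0,0,0,0,0],[0.64,0,0,0,0,0,0],[0.61,0,0,0,0,0,0],[0.58,0,0,0,0,0,0],[0.58,0,0,0,0,0,0]]'; python3 mz.py -8,0,86; python3 - <<'E'
from h import *
c=arm.camera('scene')
for k in ['lift_edge','far_edge','die_plate']:
    for q in arm.tip_of('scene',k)[:1]: print(k,q['centre'],q['score'],atz(c,q['centre'],.077).round(4))
cv2.imwrite('pics/s8.png',cv2.resize(c['frame'][100:220,170:330,::-1],(800,600),interpolation=2))
E
```

```text
time: 19.02
tool_pos: [0.5398, -0.2394, 0.1024]
orientation: [-0.001, 0.809, -0.588, 0.001]
force: [-1.4, -1.6, -2.2]
opening: 0.0359
u -5.6 v -0.2 z 102.4 mm q [ 0.29  0.63 -0.69  1.22 -1.33 -2.9 ]
[[-1.    -0.001  0.002]
 [-0.002  0.309 -0.951]
 [ 0.    -0.951 -0.309]]
dir uvz of tool z [np.float64(0.951), np.float64(0.002), np.float64(-0.309)] F [-1.4 -1.6 -2.2] op 0.03585803793826052 t 19.025
to (-8.0, 0.0, 86.0) tool mm [-0.3 16.4  2.8]
lift_edge [256.9, 163.3] 0.76 [ 0.5113 -0.24    0.077 ]
far_edge [230.5, 161.1] 0.74 [ 0.5382 -0.3195  0.077 ]
die_plate [242.4, 165.6] 0.96 [ 0.5418 -0.2719  0.077 ]
```

View pics/s8.png

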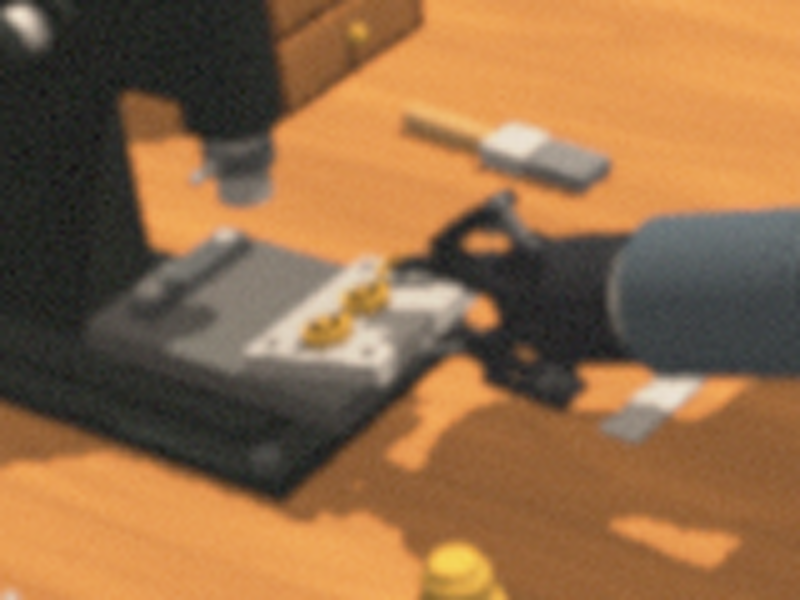

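The plate now rests with its far edge on the bed and its front edge on the lower finger. I lower the finger gently.

```bash
python3 -m handwheel '[[0.58,0,2.4,0.6,0,0,0],[0.58,0,2.4,0.6,0,0,0],[0.58,0,2.4,0.6,0,0,0],[0.58,0,2.4,0.6,0,0,0],[0.58,0,0,0,0,0,0]]'; python3 -m handwheel '[[0.58,0,2.4,0.6,0,0,0],[0.58,0,2.4,0.6,0,0,0],[0.58,0,2.4,0.6,0,0,0],[0.58,0,0,0,0,0,0]]';  python3 -m handwheel '[[0.58,0,2.4,0.6,0,0,0],[0.58,0,2.4,0.6,0,0,0],[0.58,0,0,0,0,0,0]]'; python3 mz.py
```

```text
time: 19.85
tool_pos: [0.5401, -0.2385, 0.0924]
orientation: [-0.001, 0.809, -0.588, 0.001]
force: [0.3, 2.1, -2.6]
opening: 0.0354
time: 20.35
tool_pos: [0.5398, -0.2382, 0.0849]
orientation: [-0.001, 0.809, -0.588, 0.001]
force: [0.1, 1.7, -2.9]
opening: 0.0359
time: 20.72
tool_pos: [0.5398, -0.2381, 0.0806]
orientation: [-0.001, 0.809, -0.588, 0.001]
force: [-0.3, -1.1, -0.1]
opening: 0.0356
u -6.9 v -0.2 z 80.6 mm q [ 0.29  0.67 -0.7   1.23 -1.32 -2.94]
[[-1.    -0.001  0.002]
 [-0.002  0.308 -0.951]
 [-0.    -0.951 -0.308]]
dir uvz of tool z [np.float64(0.951), np.float64(0.002), np.float64(-0.308)] F [-0.3 -1.1 -0.1] op 0.03558217447401752 t 20.725
```

```bash
python3 -m handwheel '[[0.5,0,2,0.7,0,0,0],[0.5,0,0,0,0,0,0],[0.5,0,3,-9.5,0,0,0],[0.5,0,6,-19,0,0,0],[0.5,0,6,-19,0,0,0],[0.5,0,6,-19,0,0,0],[0.7,0,-10,-20,0,0,0],[1,0,-10,0,0,0,0],[1,0,0,0,0,0,0]]'; python3 mz.py; python3 - <<'E'
from h import *
c=arm.camera('scene')
for k in ['lift_edge','far_edge','die_plate']:
    for q in arm.tip_of('scene',k)[:1]: print(k,q['centre'],round(q['score'],2),atz(c,q['centre'],.077).round(4))
E
python3 look.py w9.png gauge
```

```text
time: 21.85
tool_pos: [0.5396, -0.1554, 0.1043]
orientation: [-0.001, 0.809, -0.588, 0.001]
force: [-0.2, 0.5, -0.1]
opening: 0.0003
u -89.6 v -0.4 z 104.3 mm q [ 0.48  0.66 -0.61  1.03 -1.4  -2.87]
[[-1.     0.     0.002]
 [-0.002  0.309 -0.951]
 [-0.001 -0.951 -0.309]]
dir uvz of tool z [np.float64(0.951), np.float64(0.002), np.float64(-0.309)] F [-0.2  0.5 -0.1] op 0.0003361757891257103 t 21.85
lift_edge [258.1, 170.4] 0.73 [ 0.5416 -0.2147  0.077 ]
far_edge [231.2, 161.7] 0.84 [ 0.5399 -0.3155  0.077 ]
die_plate [244.7, 167.4] 0.63 [ 0.5467 -0.2599  0.077 ]
[ 0.476  0.662 -0.608  1.031 -1.404 -2.87 ]
gauge [287.2 174.3] 0.66 [ 0.5402 -0.3868  0.07  ]
```

View pics/w9.png

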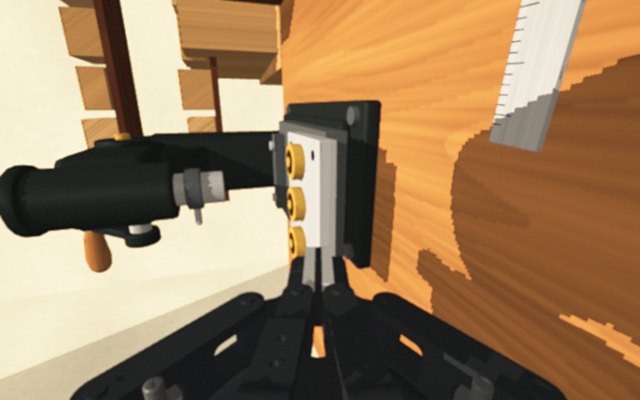

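The plate lies flat on the bed with its cups up (left side in this sideways view, about x 295–335) and the front edge overhanging. I roll the shut fingers 90° for the push.

```bash
python3 -m handwheel '[[1,0,0,0,0,0,-9],[1,0,0,0,0,0,-9],[1,0,0,0,0,0,-9],[1,0,0,0,0,0,-9],[1,0,0,0,0,0,-9],[1,0,0,0,0,0,-9],[1,0,0,0,0,0,-9],[1,0,0,0,0,0,-9],[1,0,0,0,0,0,-9],[1,0,0,0,0,0,-9],[1,0,0,0,0,0,0]]'; python3 mz.py -45,0,83; python3 - <<'E'
from h import *
H=dict(gauge=.07,bed_front=.07,die_plate=.077,far_edge=.077,lift_edge=.077)
s=arm.observe()
for n in ['top','wrist']:
    c=arm.camera(n)
    for k,z in H.items():
        for q in arm.tip_of(n,k)[:1]: print(n,k,q['centre'],round(q['score'],2),atz(c,q['centre'],z,s).round(4))
save(c,'w10.png')
E
```

```text
time: 23.52
tool_pos: [0.5396, -0.1555, 0.1037]
orientation: [0.572, -0.572, 0.416, 0.415]
force: [-0.2, -0.3, 0.6]
opening: 0.0
u -89.5 v -0.4 z 103.7 mm q [ 0.48  0.66 -0.61  1.03 -1.4  -1.3 ]
[[-0.    -1.     0.002]
 [-0.309 -0.002 -0.951]
 [ 0.951 -0.001 -0.309]]
dir uvz of tool z [np.float64(0.951), np.float64(0.002), np.float64(-0.309)] F [-0.2 -0.3  0.6] op 1.7179919559242072e-05 t 23.525
to (-45.0, 0.0, 83.0) tool mm [-6.  -0.3 48.7]
top gauge [458.5, 212.3] 0.69 [ 0.5429 -0.4021  0.07  ]
top die_plate [412.6, 214.2] 0.58 [ 0.5399 -0.2564  0.077 ]
top far_edge [431.0, 216.8] 0.66 [ 0.5307 -0.3132  0.077 ]
top lift_edge [399.3, 216.6] 0.78 [ 0.5334 -0.2151  0.077 ]
wrist gauge [317.3, 139.4] 0.94 [ 0.5397 -0.3947  0.07  ]
wrist die_plate [317.4, 188.7] 0.67 [ 0.5393 -0.269   0.077 ]
wrist far_edge [317.0, 164.4] 0.8 [ 0.5398 -0.3153  0.077 ]
wrist lift_edge [315.6, 227.8] 0.65 [ 0.5406 -0.2145  0.077 ]
```

View pics/w10.png

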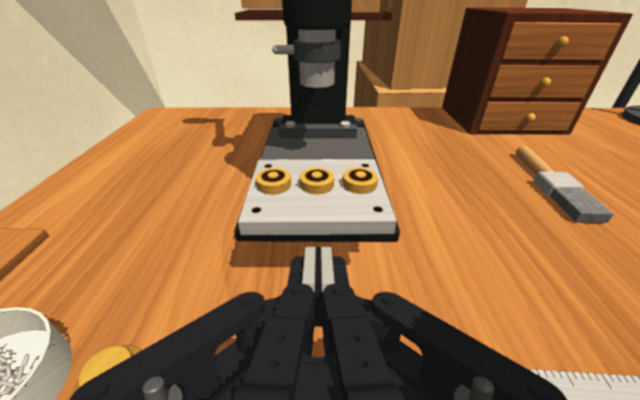

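```bash
python3 -m handwheel '[[1,-2,0,16,0,0,0],[1,-2,0,16,0,0,0],[1,-2,0,16,0,0,0],[1,1.5,0,4.8,0,0,0],[1,1.5,0,4.8,0,0,0],[1,1.5,0,4.8,0,0,0],[1,0,0,0,0,0,0]]'; python3 mz.py 45,0,83
```

```text
time: 25.0
tool_pos: [0.5399, -0.2143, 0.0834]
orientation: [0.573, -0.571, 0.416, 0.415]
force: [-0.2, 0.3, -0.2]
opening: 0.0
u -30.7 v -0.1 z 83.4 mm q [ 0.35  0.67 -0.68  1.17 -1.34 -1.36]
[[ 0.    -1.     0.002]
 [-0.309 -0.002 -0.951]
 [ 0.951 -0.    -0.309]]
dir uvz of tool z [np.float64(0.951), np.float64(0.002), np.float64(-0.309)] F [-0.2  0.3 -0.2] op 3.114909368252272e-05 t 25.0
to (45.0, 0.0, 83.0) tool mm [23.   0.1 72.1]
```

```bash
python3 -m handwheel '[[1,0.5,0,4,0,0,0],[1,1.2,0,4.5,0,0,0],[1,1.9,0,5.8,0,0,0],[1,1.9,0,5.8,0,0,0],[1,1.9,0,5.8,0,0,0],[1,1.9,0,5.8,0,0,0],[1,1.9,0,5.8,0,0,0],[1,1.9,0,5.8,0,0,0]]'; python3 mz.py 50,0,82;  python3 -m handwheel '[[1,1.9,0,5.8,0,0,0],[1,1.9,0,5.8,0,0,0],[1,1.9,0,5.8,0,0,0],[1,1.3,0,3.8,0,0,0],[1,0,0,0,0,0,0]]'; python3 mz.py 55,0,82
```

```text
time: 26.0
tool_pos: [0.5415, -0.2585, 0.0831]
orientation: [0.573, -0.571, 0.417, 0.414]
force: [-0.4, 4.8, 2.9]
opening: 0.0002
u 13.5 v 1.5 z 83.1 mm q [ 0.24  0.66 -0.71  1.28 -1.31 -1.37]
[[-0.    -1.     0.006]
 [-0.308 -0.006 -0.951]
 [ 0.951 -0.002 -0.308]]
dir uvz of tool z [np.float64(0.951), np.float64(0.006), np.float64(-0.308)] F [-0.4  4.8  2.9] op 0.00015842642551539926 t 26.0
to (50.0, 0.0, 82.0) tool mm [10.2  1.7 35.1]
time: 26.62
tool_pos: [0.541, -0.2813, 0.083]
orientation: [0.573, -0.571, 0.417, 0.414]
force: [1.8, 2.4, 2.7]
opening: 0.0003
u 36.3 v 1.0 z 83.0 mm q [ 0.18  0.66 -0.72  1.34 -1.3  -1.38]
[[-0.    -1.     0.004]
 [-0.309 -0.004 -0.951]
 [ 0.951 -0.002 -0.309]]
dir uvz of tool z [np.float64(0.951), np.float64(0.004), np.float64(-0.309)] F [1.8 2.4 2.7] op 0.00030252943495946835 t 26.625
to (55.0, 0.0, 82.0) tool mm [ 4.8  1.1 18.1]
```

```bash
python3 -m handwheel '[[1,1.2,0,4,0,0,0],[1,1.2,0,4,0,0,0],[1,0.9,0,3,0,0,0],[1,0,0,0,0,0,0]]'; for i in 1 2 ; do python3 -m handwheel '[[1,0.6,0,1.9,0,0,0],[1,0,0,0,0,0,0]]'; done | grep -E "pos|force"
```

```text
time: 27.12
tool_pos: [0.541, -0.2928, 0.0829]
orientation: [0.573, -0.571, 0.417, 0.415]
force: [1.8, 3.3, 4.4]
opening: 0.0001
tool_pos: [0.541, -0.2946, 0.0829]
force: [1.2, 4.7, 4.9]
tool_pos: [0.541, -0.2966, 0.0829]
force: [1.5, 4.6, 4.8]
```

```bash
python3 -m handwheel '[[1,0.6,0,1.9,0,0,0],[1,0,0,0,0,0,0]]' | grep -E "pos|force"; python3 -m handwheel '[[1,0.6,0,1.9,0,0,0],[1,0,0,0,0,0,0]]' | grep -E "pos|force"; python3 look.py w11.png gauge far_edge
```

```text
tool_pos: [0.5412, -0.2983, 0.0829]
force: [-0.1, 8.0, 4.9]
tool_pos: [0.5427, -0.2992, 0.0829]
force: [0.5, 14.2, 5.2]
[ 0.136  0.656 -0.729  1.387 -1.286 -1.382]
gauge [320.  183.9] 0.79 [ 0.5409 -0.399   0.07  ]
far_edge [322.8 177.3] 0.63 [ 0.5381 -0.445   0.049 ]
```

The force rose from 4.6 to 14 N at y = -0.299, so the plate is on the gauge. I back off and check.

```bash
python3 -m handwheel '[[1,-1,0,-3,0,0,0],[1,-3,0,-9,0,0,0],[1,-6,0,-18,0,0,0],[1,-5,0,-30,0,0,0],[1,0,0,-40,0,0,0],[1,0,0,-40,0,0,0],[1,0,0,0,0,0,0]]'; python3 - <<'E'
from h import *
s=arm.observe();H=dict(gauge=.07,die_plate=.077,far_edge=.077,lift_edge=.077)
for n in ['top','scene','wrist']:
    c=arm.camera(n)
    for k,z in H.items():
        for q in arm.tip_of(n,k)[:1]: print(n,k,np.round(q['centre'],1),round(q['score'],2),atz(c,q['centre'],z,s).round(4))
    if n=='wrist':
        P=[(x,y,.07) for x,y in [(.475,-.245),(.605,-.245)]]; print([proj(c,p,s).round() for p in P])
cv2.imwrite('pics/w12.png',cv2.resize(c['frame'][60:310,160:480,::-1],(768,600),interpolation=2))
E
```

```text
time: 29.15
tool_pos: [0.5409, -0.1605, 0.1112]
orientation: [0.574, -0.571, 0.417, 0.414]
force: [0.3, -0.8, 0.2]
opening: 0.0
top gauge [458.4 214.7] 0.84 [ 0.5355 -0.4015  0.07  ]
top die_plate [439.2 213.9] 0.68 [ 0.5391 -0.339   0.077 ]
top far_edge [458.1 214.2] 0.75 [ 0.5369 -0.3983  0.077 ]
top lift_edge [427.3 214.5] 0.61 [ 0.538  -0.3019  0.077 ]
scene gauge [210.3 158.9] 0.81 [ 0.5486 -0.3915  0.07  ]
scene die_plate [221.1 161.2] 0.96 [ 0.5518 -0.345   0.077 ]
scene far_edge [209.9 155.6] 0.73 [ 0.5422 -0.3969  0.077 ]
scene lift_edge [234.9 162. ] 0.92 [ 0.5361 -0.3043  0.077 ]
wrist gauge [317.4 143.5] 0.61 [ 0.5421 -0.403   0.07  ]
wrist die_plate [316.2 161.1] 0.71 [ 0.543  -0.3413  0.077 ]
wrist far_edge [316.5 139.5] 0.95 [ 0.5432 -0.3996  0.077 ]
wrist lift_edge [315.4 182.6] 0.98 [ 0.5433 -0.2962  0.077 ]
[array([394., 221.]), array([243., 221.])]
```

No more pictures can be viewed, so I check squareness and centring numerically.

```bash
python3 - <<'E'
from h import *
s=arm.observe();c=arm.camera('wrist')
r=arm.silhouettes('wrist','die_plate')[0];m=r['region'];print(r['score'],m.sum())
cols=np.where(m.any(0))[0];print('cols',cols.min(),cols.max())
cc=np.arange(cols.min()+10,cols.max()-10,4)
b=np.array([atz(c,(x,np.where(m[:,x])[0].max()),.07,s) for x in cc])
p=np.polyfit(b[:,0],b[:,1],1);print('front edge yaw deg',np.degrees(np.arctan(p[0])),'y at mid',b[:,1].mean(),'resid',np.std(b[:,1]-np.polyval(p,b[:,0])))
y=np.where(m[:,cols.mean().astype(int)])[0];row=y.max()-8
xs=np.where(m[row])[0];print('x sides',atz(c,(xs.min(),row),.084,s)[:2],atz(c,(xs.max(),row),.084,s)[:2])
g=cv2.cvtColor(c['frame'],cv2.COLOR_RGB2GRAY).astype(int);
row=int(proj(c,(.54,-.262,.07),s)[1]);l=g[row,210:420];print('bed row',row,l.tolist()[::3])
c=arm.camera('top');w=np.array([atz(c,p,.084)[:2]*1000 for p in max(cv2.findContours(arm.silhouettes('top','die_plate')[0]['region'].astype(np.uint8),0,2)[0],key=cv2.contourArea)[:,0]],np.float32);print(cv2.minAreaRect(w))
E
```

```text
0.92 5750
cols 255 374
front edge yaw deg -1.5157759843049963 y at mid -0.29970731481723556 resid 0.0012620017141824842
x sides [ 0.59892702 -0.2907074 ] [ 0.4856259  -0.29103656]
bed row 211 [163, 153, 161, 159, 155, 158, 156, 166, 161, 148, 161, 114, 101, 107, 106, 104, 105, 104, 106, 107, 105, 107, 105, 106, 105, 106, 107, 107, 107, 106, 107, 109, 106, 105, 108, 106, 107, 105, 106, 107, 106, 107, 107, 106, 106, 107, 108, 108, 106, 107, 107, 106, 107, 106, 107, 109, 107, 109, 106, 88, 78, 158, 150, 160, 161, 158, 151, 165, 172, 171]
((540.4270629882812, -348.6868591308594), (120.59520721435547, 103.17146301269531), 0.43616342544555664)
```

```bash
python3 -c "
from station import arm
print(arm.observe()['force'],arm.observe()['time']);print(arm.job_done())"
```

```text
[ 0.23993728 -0.05428771 -0.90454942] 30.1
the job is handed in; nothing more can be done
None
```

I loaded the die plate cups-up on the punch bed, pushed it against the back gauge and handed the job in at about 30 s. No verdict came back.

**What I did:**
- I hooked the scoop edge with a 45° leaning finger and tipped it up while the far edge stayed in the cutout, then clamped it.
- I lifted the plate out and swung it over.
- I set it on the bed with its front edge overhanging and lowered that edge on the finger.
- I released it and pushed it back with shut fingers until the push force rose from about 5 N to 14 N at the gauge.

**Last checks:**

| Check | Result | Limit |
|---|---|---|
| Front edge position | y = -0.300 m; gauge estimates -0.392 to -0.403 m (expect 100 mm between) | within 6 mm |
| Squareness | 0.4° to 1.5° off | 5° |
| Centring on the bed | within about 3 mm | 12 mm |
| Gripper | about 0.14 m clear of the plate, force about 0 N | touching nothing |

**Not confirmed or disagreeing:**
- The picture limit was reached before I could view the final scene, so the last checks are numerical only.
- The scene camera gave x about 10 mm further out for the plate and gauge alike. I read that as its own offset.
- The top-camera silhouette put the plate's middle at about y = -0.349 m. Its 103 mm measured depth suggests blur in that estimate.
- I did not separately re-measure the bystander objects. The path stayed clear of them, and I noticed no unexpected contact in the force readings I took.

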